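# Load a slide carrier under a spring clip

## Robot

A 7-joint arm with a two-finger parallel gripper is mounted at the origin on a cart in front of the work surface, level with it; the furniture and walls round the work are solid. World frame = base frame: x ahead of the robot, y to its left, z up, the work surface at z = 0. Lengths are in m, angles in rad, forces in N, time in s.
With the tool pointing down it reaches from about 0.425 to 0.925 m from the base axis. Payload 6.8 kg.
Tool frame: the origin (TCP) lies between the finger pads; the fingertips stand ctrl.tip_extent ahead of it and the grasp point (between the pads) lies 6 mm ahead of it (ctrl.tip_extent is the distance from the TCP to the fingertips, in m); z points along the fingers, y is the line along which they close (so a half turn about z gives the same grasp; the last joint's range is limited). The gripper opens to 88 mm and grips with 3 to 60 N. Pads are 20 mm wide; open, the fingers measure 115 mm over their backs; the gripper's body (75 mm by 178 mm) begins 61 mm behind the grasp point.
Start: joints at [-1.392, 0.477, 0.022, 1.555, -0.011, 1.109, -0.083], TCP at [0.191, 0.647, 0.248] pointing down, gripper open.
Joint ranges: [-2.96, 2.96], [-0.34, 2.1], [-1.41, 1.46], [0.24, 2.44], [-1.37, 4.51], [0.17, 1.92], [-2.96, 2.96]. Speed limits (rad/s): [2.39, 2.39, 3.14, 3.14, 3.14, 3.14, 3.14].

## Interface

Orientations are given as a unit quaternion [x, y, z, w].
In Python, from plant import ctrl gives the robot as it stands. Calls block until the motion is done:
- ctrl.move_to(position, orientation): joint-space move of the TCP to a pose.
- ctrl.servo_line(position, ori=None, speed=0.15, guard=None): straight line of the TCP; ori=None keeps the orientation; speed is the mean speed in m/s. With guard (N) it stops when the force on the tool has changed by that much, and returns True; else False.
- ctrl.goto_joints(angles): joint-space move.
- ctrl.open_gripper() and ctrl.close_gripper(f_grip=None): open the fingers fully, or close them until they stop; f_grip is the grip in N (None keeps the last).
- ctrl.sleep(seconds).
- ctrl.inverse_kinematics(position, orientation): joint angles nearest the present ones, or None.
- ctrl.get_obs(): the state.
- ctrl.snapshot(name): name is "side" or "top" or "wrist"; returns a dict with "frame" (480x640x3 uint8, red, green, blue), "vertical_fov" (degrees; the focal length in pixels is half the picture's height over the tangent of half this angle, whatever the lens; pixels are square), "cx", "cy" (the principal point, pixels), "camera_from_world" (4x4, takes a point from world to camera coordinates). Camera axes: x right, y up, looking along -z (the intrinsics and any distortion apply to the point x, -y, -z); pixel columns grow to the right and rows downward; lengths in m; the calibration is good to about 2 mm. A picture is of the moment at which its call begins. There is no depth.
A pose or a line that the arm cannot do raises ctrl.Unreachable and nothing moves.
- ctrl.job_done(): hands the job in; it is judged then, once.
The state is a dict: "t": time; "joints": joint angles; "dq": joint speeds; "joint_torque": joint torques, N m; "position": TCP position; "orientation": TCP orientation; "contact_force": force on the tool from outside, world axes, zero at the start; "ft_torque": the same for the moment, N m; "width": finger opening in m; "grasp_force": force on a finger pad.
Only numpy, scipy, OpenCV 4.12 (cv2) and the standard library are available. Lean on these libraries where they do the work, as an engineer would, in place of code of your own. Each camera call takes 0.05 s, during which the arm holds its last target. There are 200 camera calls.

## Task

Hold the long pad of the spring clip down with one fingertip so that its jaw rises and, while holding it, push the slide carrier with the other fingertip along its channel and beneath the jaw until it is fully home against the end stop; then let go so that the clip clamps the carrier. Do not pick up the carrier, and leave everything else on the worktop as it is.

Things in the scene. Friction and masses are not known exactly. Their poses are not given: they have to be found in the camera images.
- stage: Aluminium stage fixed to the worktop. Origin on the worktop below the channel's centre line; x along the channel to the end stop, y towards the clip's long pad, z up. Base 10 mm thick, x -123..81, y -38..92 mm. Channel floor z = 30, x -92..78; guide rails 4 mm high with inner faces at y = -24.6, +24.6. Clip hinge axis along x at y = 40, z = 42; its lugs (top z = 49) stand at x = -115 and 58.
- stop_face (a point): Middle of the end stop's face that the carrier must meet, at channel-floor level: x = 70, y = 0, z = 30 mm in the stage's frame. The stop is 9 mm high.
- clip (a joint): Angle of the spring clip (rad): 0 closed, 0.42 fully down against its stop. Pressing the long pad down raises the jaw, which clears the carrier above about 0.2. At the pad's middle line it takes about 2.2 N to start and 5.5 N fully down; it springs shut when released. Resting on the carrier it reads about 0.17.
- clip_bar (a point): Middle of the top of the clip's long flat pad, the part to press: 100 mm along the stage's x (x -114..-14 mm in its frame), y about 44..86; this point at x -64, y 67, z 50 closed. Closed, the top slopes up 0.2 rad away from the hinge; fully pressed, down 0.22 rad with this point at z 38.5 (8.5 mm over the channel floor). It may be pressed anywhere along x, and a fingertip may slide along it.
- clip_jaw (a point): Underside of the clip's jaw pad, 20 mm long (x 30..50 mm in the stage's frame), at y = 17.5 mm, 1.5 mm above the channel floor when closed and about 10 mm above it when the clip is fully pressed. The carrier cannot pass while it is closed.
- carrier: Loose grey slide carrier lying in the channel short of the jaw, about 120 g: plate 90 (x) x 46 (y) x 5 mm with a glass slide let in, and an upright tab 22 mm high, 5 mm thick, 40 mm wide at its -x end. Origin at the middle of its underside; x points to the end stop. It starts 47 to 70 mm short of the stop; fully home, its origin is at x = 25 mm in the stage's frame.
- carrier_tab (a point): Middle of the rear (-x) face of the carrier's end tab, 11 mm above the channel floor: the face to push. It is at x = -45 mm in the carrier's frame.
- petri_dish: Bystander: lidded petri dish, 61 mm across, 15 mm high, beside the stage. Origin under its middle.
- dropper: Bystander: small dropper bottle, 27 mm across, 86 mm high, beside the stage. Origin under its middle.
- tape_roll: Bystander: roll of label tape lying flat, 66 mm across, 19 mm high. Origin under its middle.
- vial: Bystander: empty vial lying on its side, 58 x 53 x 22 mm over all. Origin under its middle.
- tip_box: Bystander: pipette tip box with clear lid, 97 x 124 x 67 mm. Origin under its middle.
- red_bottle: Bystander: small capped bottle, 56 mm across, 109 mm high. The tall drying oven fills the worktop to its right (about x > 0.43 m, y < -0.28 m). Origin under its middle.
Things that resemble listed ones, but are neither listed nor needed, are in the scene too. Leave any blue or pink look-alike of the carrier alone.

How it is judged:
On the way, in this order (a step that is already met when the one before it is completed fails the run):
1. a finger holds the clip down, its jaw raised, with the carrier still short of the jaw (value of joint clip above 0.2 rad and contact force between the fingers and clip above 0.5 N and x of carrier in the frame of stage below -0.01 m), for 0.1 s.
2. the carrier is pushed beneath the jaw to the end stop while a finger still holds the clip down (value of joint clip above 0.2 rad and contact force between the fingers and clip above 0.5 N and x of carrier in the frame of stage above 0.022 m), for 0.1 s.
At the end, for the whole second after the job is handed in: The carrier lies flat in the channel within 3 mm of the end stop, at rest, and the released clip presses on it (clip angle 0.10 to 0.22 rad, over 1 N) (x of carrier in the frame of stage between 0.022 and 0.028 m and y of carrier in the frame of stage between -0.004 and 0.004 m and z of carrier in the frame of stage between 0.027 and 0.033 m and angle between carrier's own z axis and vertical below 0.06 rad and value of joint clip between 0.1 and 0.22 rad and contact force between clip and carrier above 1 N and linear speed of carrier below 0.01 m/s); the robot touches nothing.
It fails at once if the carrier is lifted (more than 8 mm) or tipped off the channel floor (z of carrier in the frame of stage above 0.038 m or angle between carrier's own z axis and vertical above 0.2 rad).
It fails at once if a bystander is moved more than 20 mm or knocked over (distance of any of petri_dish, dropper, tape_roll, vial, tip_box, red_bottle from where it was at the start of the episode above 0.02 m or angle between any of petri_dish, dropper, tape_roll, vial, tip_box, red_bottle's own z axis and vertical above 0.3 rad).
It also fails if it takes over 40 s, if anything falls off the work surface, if the arm or the gripper's body presses on something with over 40 N, if the wrist force passes 120 N, or if a joint passes its speed limit or range.

## Working session

There is one attempt and no reset: what is moved stays moved. The work goes in short steps, each a Python script; the robot and the scene stay as the last script left them, time stands still between calls to the robot, and variables do not carry over. Pictures are saved under pics/ and viewed, at most 10 in all, crops included, and the job is handed in when it is done.

```bash
mkdir -p pics; ls
cat > h.py <<'E'
import numpy as np, cv2
from plant import ctrl
def shot(n,fn):
    s=ctrl.snapshot(n); cv2.imwrite('pics/'+fn+'.png',s['frame'][:,:,::-1]); 
    np.save('pics/'+fn+'.npy',{k:v for k,v in s.items() if k!='frame'},allow_pickle=True); return s
E
python3 - <<'E'
from h import *
for n in('top','side'):
    s=shot(n,n+'0'); print({k:v for k,v in s.items() if k!='frame'})
print(ctrl.tip_extent); o=ctrl.get_obs(); print(o)
E
```

```text
pics
{'vertical_fov': 54.58475913392838, 'cx': 320.672158476262, 'cy': 245.47259158692808, 'camera_from_world': array([[-3.89122873e-03, -9.99991201e-01, -1.56697452e-03,
         2.32616376e-01],
       [ 9.79920151e-01, -4.12550241e-03,  1.99347631e-01,
        -5.87502844e-01],
       [-1.99352342e-01, -7.59802680e-04,  9.79927582e-01,
        -1.05879739e+00],
       [ 0.00000000e+00,  0.00000000e+00,  0.00000000e+00,
         1.00000000e+00]])}
{'vertical_fov': 49.76556724429568, 'cx': 312.64373359098465, 'cy': 239.24010298115056, 'camera_from_world': array([[-0.84358828, -0.53663102, -0.01964562,  0.60721604],
       [ 0.30006506, -0.50141334,  0.81150824, -0.1063617 ],
       [-0.44533107,  0.67868388,  0.58401064, -1.13349297],
       [ 0.        ,  0.        ,  0.        ,  1.        ]])}
0.025
{'t': 0.1, 'joints': array([-1.39208762,  0.47772105,  0.02237499,  1.55627032, -0.01145443,
        1.10929272, -0.08309949]), 'dq': array([ 0.00127683, -0.0019074 , -0.00060023, -0.00261445,  0.00029282,
        0.0003048 , -0.00085764]), 'joint_torque': array([ 4.37832947e-03, -5.84091890e+01,  1.54037073e+00, -2.73313522e+01,
       -5.41656010e-02,  1.30626801e-02,  7.07354866e-05]), 'position': array([0.19085794, 0.64697405, 0.24681186]), 'orientation': array([ 1.42906876e-01,  9.89735830e-01, -7.81146822e-04, -2.79827262e-05]), 'contact_force': array([ 0.38583333, -1.05054838, -0.05228528]), 'ft_torque': array([-0.03362513,  0.02275493,  0.01482753]), 'grasp_force': 0.0, 'width': 0.08757619926589436}
```

View pics/top0.png

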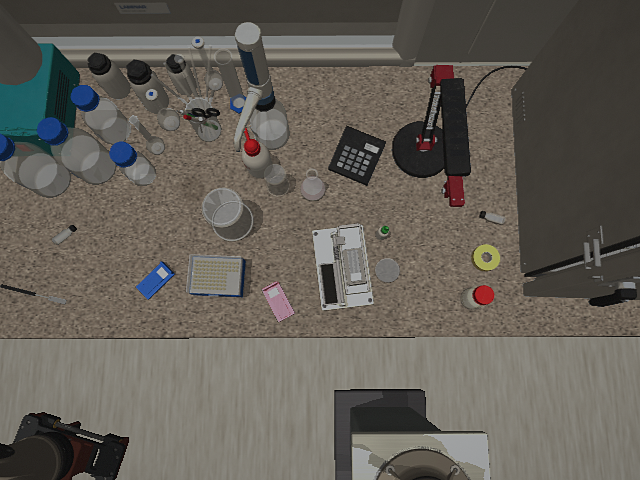

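View pics/side0.png

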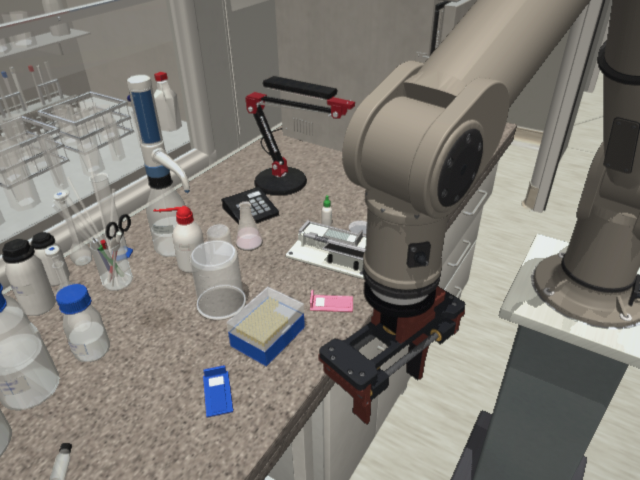

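Run:
```python
import cv2
i=cv2.imread('pics/top0.png'); c=cv2.resize(i[215:320,295:415],None,fx=5.7,fy=5.7,interpolation=cv2.INTER_CUBIC); cv2.imwrite('pics/c1.png',c)
```

```text
(no output)
```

View pics/c1.png

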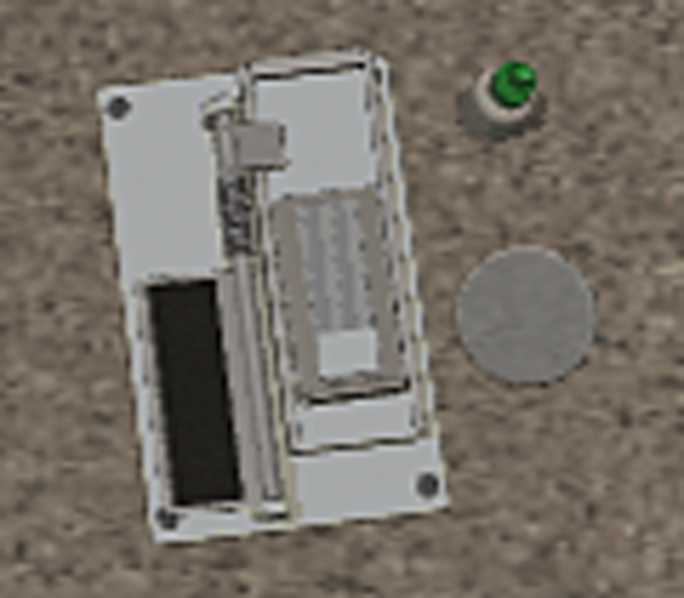

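```bash
cat >> h.py <<'E'
from scipy.optimize import least_squares
def proj(s,P):
    P=np.c_[P,np.ones(len(P))]@s['camera_from_world'].T
    f=240/np.tan(np.radians(s['vertical_fov'])/2)
    return np.c_[s['cx']+f*P[:,0]/-P[:,2], s['cy']-f*P[:,1]/-P[:,2]]
def st2w(p,L):
    L=np.atleast_2d(L)/1000.; c,s=np.cos(p[2]),np.sin(p[2])
    return np.c_[p[0]+c*L[:,0]-s*L[:,1],p[1]+s*L[:,0]+c*L[:,1],L[:,2]]
def fit(s,L,uv,p0):
    r=least_squares(lambda p:(proj(s,st2w(p,L))-uv).ravel(),p0,loss='soft_l1')
    return r.x,(proj(s,st2w(r.x,L))-uv)
def quat(yaw): # tool down, tool y at angle yaw+90deg from world x
    from scipy.spatial.transform import Rotation as R
    c,s=np.cos(yaw),np.sin(yaw)
    return R.from_matrix(np.array([[-c,-s,0],[-s,c,0],[0,0,-1]])).as_quat()
E
python3 - <<'E'
from h import *
s=np.load('pics/top0.npy',allow_pickle=True).item()
L=[[81,92,10],[-123,92,10],[-123,-38,10],[-14,86,53.8],[-14,44,45.4],[-114,86,53.8],[-114,44,45.4]]
c=np.array([[98,92],[157,543],[448,503],[145,285],[215,280],[175,508],[242,498]],float)
uv=(c+.5)/5.7-.5+[295,215]
p,r=fit(s,L,uv,[.55,.18,0]); print(p,r.round(1))
# carrier tab top rear edge ends / plate front corners -> origin x
cc=lambda q:(np.array(q,float)+.5)/5.7-.5+[295,215]
X=np.arange(-50,-15,2.)
for x in X: print(x,[((proj(s,st2w(p,[q]))[0]-[295,215]+.5)*5.7).round(0) for q in([x+45,23,35],[x+45,-23,35],[x-45,20,52],[x-45,-20,52])])
E
```

```text
[0.57064688 0.15283723 0.12827433] [[-0.7 -1. ]
 [-0.4  0.4]
 [ 1.1  0.4]
 [-1.8 -1.2]
 [ 3.1 -2. ]
 [-1.5  1.3]
 [ 4.2  0.9]]
-50.0 [array([278., 246.]), array([384., 232.]), array([318., 449.]), array([413., 437.])]
-48.0 [array([278., 241.]), array([384., 228.]), array([317., 445.]), array([412., 432.])]
-46.0 [array([277., 237.]), array([383., 223.]), array([317., 440.]), array([412., 427.])]
-44.0 [array([276., 232.]), array([382., 218.]), array([316., 435.]), array([411., 422.])]
-42.0 [array([276., 228.]), array([382., 214.]), array([315., 430.]), array([410., 418.])]
-40.0 [array([275., 223.]), array([381., 209.]), array([314., 426.]), array([409., 413.])]
-38.0 [array([274., 219.]), array([380., 205.]), array([314., 421.]), array([409., 408.])]
-36.0 [array([274., 214.]), array([380., 200.]), array([313., 416.]), array([408., 403.])]
-34.0 [array([273., 210.]), array([379., 196.]), array([312., 411.]), array([407., 399.])]
-32.0 [array([272., 205.]), array([378., 191.]), array([312., 407.]), array([407., 394.])]
-30.0 [array([272., 201.]), array([377., 187.]), array([311., 402.]), array([406., 389.])]
-28.0 [array([271., 196.]), array([377., 182.]), array([310., 397.]), array([405., 385.])]
-26.0 [array([270., 192.]), array([376., 178.]), array([310., 392.]), array([404., 380.])]
-24.0 [array([270., 187.]), array([375., 173.]), array([309., 388.]), array([404., 375.])]
-22.0 [array([269., 183.]), array([375., 169.]), array([308., 383.]), array([403., 370.])]
-20.0 [array([268., 178.]), array([374., 164.]), array([308., 378.]), array([402., 366.])]
-18.0 [array([268., 174.]), array([373., 160.]), array([307., 373.]), array([401., 361.])]
-16.0 [array([267., 169.]), array([373., 155.]), array([306., 369.]), array([401., 356.])]
```

Run:
```python
from h import *
p=[.5706,.1528,.128]
w=st2w(p,[[-60,34,260]])[0]
print(w, ctrl.inverse_kinematics(w,quat(p[2])))
ctrl.move_to(w,quat(p[2])); o=ctrl.get_obs(); print(o['t'],o['joints'],o['position'],o['orientation'],o['width'],o['contact_force'])
s=shot('wrist','w1'); print(s['camera_from_world'].round(3))
shot('top','t1')
```

```text
[0.50675072 0.17886281 0.26      ] [-0.68688665  0.23914291  0.27501512  1.88620678 -0.07527665  1.02616658
  1.31852635]
2.1333 [-0.6877823   0.23946727  0.27391432  1.88578051 -0.07541306  1.02612608
  1.31818538] [0.50657142 0.17998264 0.25996808] [-6.47450931e-02  9.97901824e-01  1.47184825e-04 -7.48990038e-06] 0.0879449279692235 [0.33768696 0.54836892 0.31818971]
[[-0.129  0.992 -0.001 -0.113]
 [-0.95  -0.124 -0.285  0.542]
 [-0.283 -0.036  0.959 -0.254]
 [ 0.     0.     0.     1.   ]]
```

View pics/w1.png

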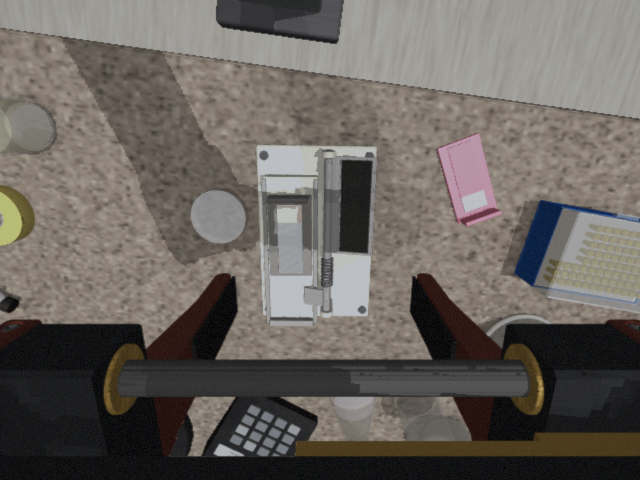

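Run:
```python
import cv2
i=cv2.imread('pics/w1.png'); c=cv2.resize(i[138:332,245:390],None,fx=3.05,fy=3.05,interpolation=cv2.INTER_CUBIC)
c=cv2.resize(i[140:330,245:390],None,fx=3.15,fy=3.15,interpolation=cv2.INTER_CUBIC); print(c.shape); cv2.imwrite('pics/c2.png',c)
```

```text
(598, 457, 3)
```

View pics/c2.png

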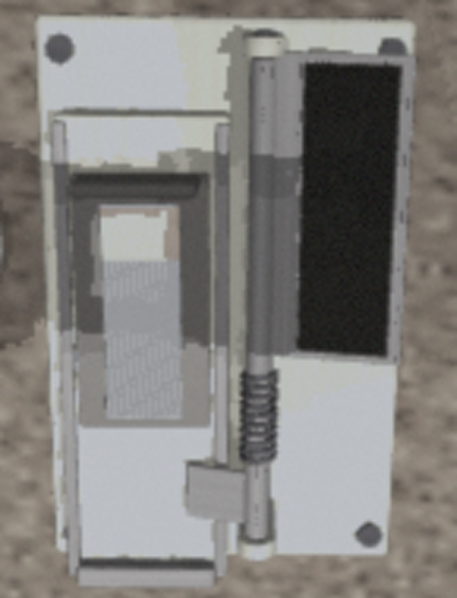

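Run:
```python
from h import *
s=np.load('pics/w1.npy',allow_pickle=True).item(); print(s['vertical_fov'],s['cx'],s['cy'])
L=[[81,92,10],[-123,92,10],[-123,-38,10],[-114,86,53.8],[-14,86,53.8]]
c=np.array([[387,553],[415,20],[38,17],[412,55],[397,360]],float)
uv=(c+.5)/3.15-.5+[245,140]
p,r=fit(s,L,uv,[.5706,.1528,.128]); print(p,r.round(1))
pr=lambda q:((proj(s,st2w(p,q))-[245,140]+.5)*3.15).round(0)
print('stop',pr([[70,20,39],[70,-20,39],[30,17,40]]))
for x in np.arange(-40,-20,2.): print(x,pr([[x+45,23,35],[x+45,-23,35],[x-45,20,52],[x-45,-20,52]]).tolist())
```

```text
68.48214927443924 323.4024203195816 236.4637763762602
[0.56893866 0.15088639 0.12099818] [[ 0.2  1.3]
 [-0.2 -0.5]
 [-2.5 -0.7]
 [ 0.6 -0.3]
 [ 0.4  1.8]]
stop [[201. 569.]
 [ 90. 568.]
 [192. 469.]]
-40.0 [[209.0, 398.0], [77.0, 396.0], [197.0, 148.0], [69.0, 146.0]]
-38.0 [[209.0, 403.0], [78.0, 402.0], [197.0, 154.0], [69.0, 153.0]]
-36.0 [[209.0, 408.0], [78.0, 407.0], [197.0, 160.0], [69.0, 159.0]]
-34.0 [[209.0, 414.0], [78.0, 412.0], [197.0, 167.0], [69.0, 166.0]]
-32.0 [[209.0, 419.0], [78.0, 418.0], [197.0, 173.0], [70.0, 172.0]]
-30.0 [[209.0, 424.0], [78.0, 423.0], [197.0, 179.0], [70.0, 178.0]]
-28.0 [[209.0, 429.0], [79.0, 428.0], [197.0, 186.0], [70.0, 184.0]]
-26.0 [[209.0, 435.0], [79.0, 434.0], [197.0, 192.0], [70.0, 191.0]]
-24.0 [[209.0, 440.0], [79.0, 439.0], [197.0, 198.0], [71.0, 197.0]]
-22.0 [[209.0, 445.0], [79.0, 444.0], [197.0, 204.0], [71.0, 203.0]]
```

```bash
cat >> h.py <<'E'
P=[.5692,.1512,.122]
def T(x,y,ztip): return st2w(P,[[x,y,ztip+25]])[0]
def rep(m=''):
    o=ctrl.get_obs(); d=o['position']-[P[0],P[1],0]; c,s=np.cos(P[2]),np.sin(P[2])
    print(m,'t%.2f'%o['t'],'stage mm',(1000*np.array([c*d[0]+s*d[1],-s*d[0]+c*d[1],d[2]-.025])).round(1),'F',o['contact_force'].round(2),flush=True)
E
python3 - <<'E'
from h import *
q=quat(P[2])
ctrl.move_to(T(-94,33.5,95),q); rep()
ctrl.servo_line(T(-94,33.5,62),q,.08); rep()
for z in (52,46,42,40): print(ctrl.servo_line(T(-94,33.5,z),q,.04,guard=15)); rep(z)
shot('wrist','w2'); shot('side','s2'); shot('top','t2')
a=cv2.imread('pics/w2.png'); b=cv2.imread('pics/s2.png')[190:310,260:400]
cv2.imwrite('pics/c3.png',np.hstack([cv2.resize(a[100:400,150:480],(440,400)),cv2.resize(b,(360,400))[:, :360]]))
E
```

```text
t2.87 stage mm [-92.9  34.   95.8] F [-0.01  0.32  0.66]
 t3.42 stage mm [-93.6  33.5  62.3] F [ 0.32  0.66 -0.4 ]
False
52 t3.83 stage mm [-93.6  33.8  52.1] F [1.25 1.22 1.95]
False
46 t4.12 stage mm [-94.   33.7  45.9] F [0.35 2.23 2.48]
False
42 t4.38 stage mm [-94.   33.6  41.9] F [0.15 2.38 2.85]
False
40 t4.62 stage mm [-94.   33.6  40. ] F [0.09 1.59 2.95]
```

View pics/c3.png

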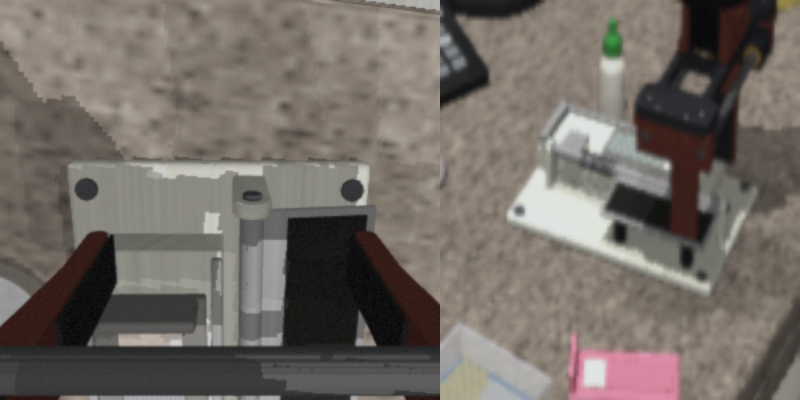

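Run:
```python
from h import *
q=quat(P[2])
ctrl.servo_line(T(-94,33.5,39),q,.03,guard=15); rep('hold')
for x in (-85,-70,-50,-34):
    print(ctrl.servo_line(T(x,33.5,39),q,.035,guard=10)); rep(x)
shot('wrist','w3'); shot('side','s3'); shot('top','t3')
a=cv2.imread('pics/w3.png'); b=cv2.imread('pics/s3.png')[190:310,260:400]; t=cv2.imread('pics/t3.png')[215:320,295:415]
cv2.imwrite('pics/c4.png',np.hstack([cv2.resize(a[100:400,150:480],(440,400)),cv2.resize(b,(360,400))]))
```

```text
hold t5.03 stage mm [-94.   33.5  39. ] F [-0.63  1.81  3.32]
False
-85 t5.43 stage mm [-84.8  33.2  38.9] F [-0.82  0.57  3.29]
False
-70 t6.01 stage mm [-69.   33.5  39.2] F [ 0.08 -0.44  3.6 ]
False
-50 t6.73 stage mm [-49.2  33.5  39.2] F [-0.42  0.24  2.54]
False
-34 t7.34 stage mm [-33.1  33.6  39.2] F [-0.3   0.12  3.83]
```

View pics/c4.png

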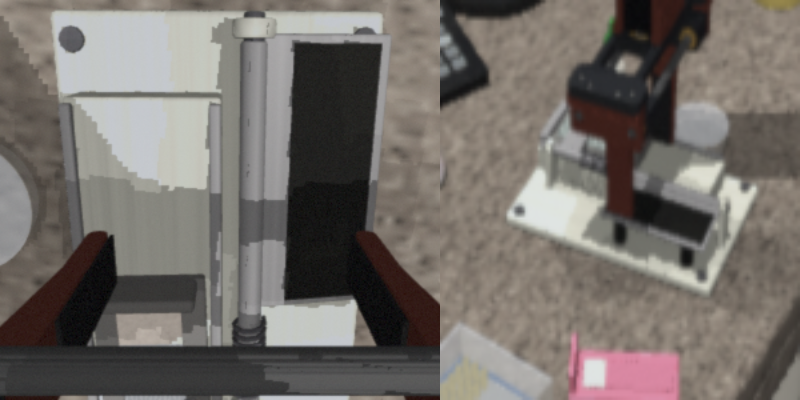

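Run:
```python
from h import *
q=quat(P[2])
g=False
for x in np.arange(-33,-23.9,1.):
    g=ctrl.servo_line(T(x,33.5,39),q,.015,guard=5); rep((x,g))
    if g: break
ctrl.sleep(.4); rep('held')
```

```text
(np.float64(-33.0), False) t7.74 stage mm [-33.   33.5  39. ] F [-0.69  0.19  2.95]
(np.float64(-32.0), False) t7.99 stage mm [-32.7  33.5  38.7] F [-2.46 -0.18  4.43]
(np.float64(-31.0), False) t8.24 stage mm [-31.8  33.5  38.7] F [-5.28  0.47  4.49]
(np.float64(-30.0), False) t8.49 stage mm [-31.6  33.4  38.6] F [-7.36 -0.91  4.93]
(np.float64(-29.0), False) t8.74 stage mm [-31.5  33.4  38.5] F [-11.19  -0.17   8.58]
(np.float64(-28.0), False) t8.99 stage mm [-31.4  33.4  38.4] F [-11.86  -0.11  10.72]
(np.float64(-27.0), False) t9.24 stage mm [-31.4  33.4  38.2] F [-14.1   -0.7   12.02]
(np.float64(-26.0), False) t9.49 stage mm [-31.2  33.3  38.2] F [-17.54  -0.69  14.53]
(np.float64(-25.0), False) t9.74 stage mm [-31.1  33.3  38. ] F [-19.46  -1.35  16.51]
(np.float64(-24.0), False) t9.99 stage mm [-31.1  33.3  37.9] F [-21.37  -1.7   18.38]
held t10.39 stage mm [-31.1  33.2  37.9] F [-21.57  -0.27  17.85]
```

Run:
```python
from h import *
q=quat(P[2])
ctrl.servo_line(T(-31,33.5,39),q,.03); rep('relax')
for n in('top','wrist','side'): shot(n,n[0]+'4')
t=cv2.imread('pics/t4.png')[215:320,295:415]; b=cv2.imread('pics/s4.png')[190:310,260:400]
cv2.imwrite('pics/c5.png',np.hstack([cv2.resize(t,None,fx=3.8,fy=3.8,interpolation=cv2.INTER_CUBIC),cv2.resize(b,(340,399),interpolation=cv2.INTER_CUBIC)]))
```

```text
relax t10.78 stage mm [-31.5  33.3  38.8] F [-5.19  0.25  3.47]
```

View pics/c5.png

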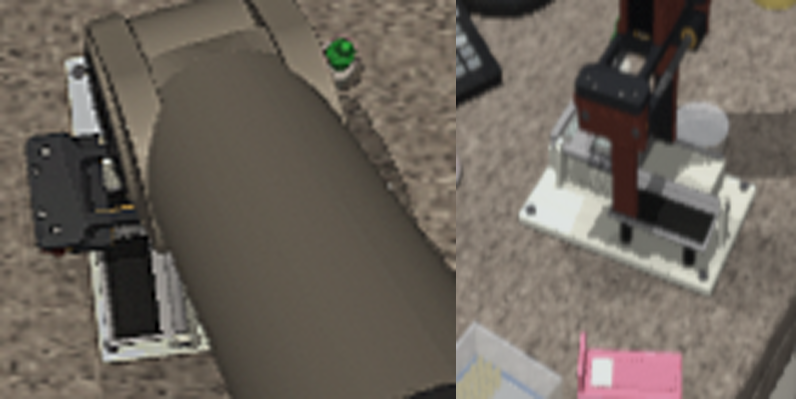

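Run:
```python
from h import *
a=cv2.imread('pics/w4.png'); cv2.imwrite('pics/c6.png',cv2.resize(a[100:380,160:450],None,fx=2,fy=2,interpolation=cv2.INTER_CUBIC))
s=np.load('pics/w4.npy',allow_pickle=True).item()
pr=lambda q:((proj(s,st2w(P,q))-[160,100]+.5)*2).round(0).tolist()
print('base',pr([[-123,92,10],[-123,-38,10]]),'pad',pr([[-114,76,36],[-14,76,36]]),'chan end',pr([[-92,24,30],[-92,-24,30]]))
for x in (20,22,24,25,26): print(x,pr([[x-45,20,52],[x-45,-20,52],[x-45,20,35]]))
```

```text
base [[557.0, 10.0], [48.0, 10.0]] pad [[518.0, 44.0], [489.0, 443.0]] chan end [[289.0, 141.0], [89.0, 141.0]]
20 [[271.0, 436.0], [103.0, 436.0], [276.0, 403.0]]
22 [[271.0, 443.0], [104.0, 443.0], [276.0, 410.0]]
24 [[272.0, 451.0], [105.0, 451.0], [277.0, 417.0]]
25 [[272.0, 455.0], [105.0, 455.0], [277.0, 420.0]]
26 [[272.0, 458.0], [105.0, 458.0], [277.0, 424.0]]
```

View pics/c6.png

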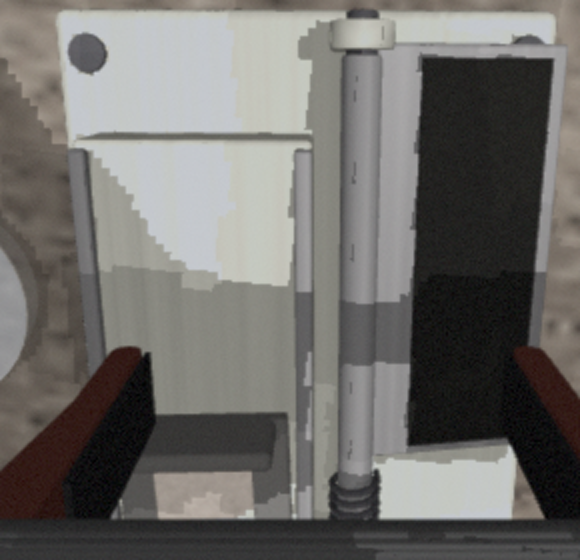

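Run:
```python
from h import *
q=quat(P[2])
ctrl.servo_line(T(-33.3,33.5,39),q,.02); rep('back')
ctrl.servo_line(T(-33.3,33.5,48),q,.03); rep('clamped')
ctrl.servo_line(T(-37,33.5,50),q,.03); rep()
ctrl.servo_line(T(-37,33.5,130),q,.1); rep()
ctrl.move_to(T(-90,33.5,235),q); rep('up')
shot('wrist','w5')
a=cv2.imread('pics/w5.png'); cv2.imwrite('pics/c7.png',cv2.resize(a[150:350,230:410],None,fx=3,fy=3,interpolation=cv2.INTER_CUBIC))
s=np.load('pics/w5.npy',allow_pickle=True).item()
pr=lambda q:((proj(s,st2w(P,q))-[230,150]+.5)*3).round(0).tolist()
print('base',pr([[-123,92,10],[-123,-38,10],[81,92,10]]),'stop top',pr([[70,20,39],[70,-20,39]]))
for x in (20,22,24,25,26): print(x,pr([[x-45,20,52],[x-45,-20,52],[x-45,0,30],[x-40,0,52],[x+45,-20,35]]))
```

```text
back t11.19 stage mm [-31.8  33.5  39.5] F [-0.55 -0.49  2.4 ]
clamped t11.64 stage mm [-33.8  33.4  47.9] F [-0.53 -0.47 -0.59]
 t11.93 stage mm [-37.4  33.5  49.9] F [0.28 0.01 0.05]
 t12.88 stage mm [-37.4  33.5 129.4] F [-0.63 -0.4  -0.13]
up t13.43 stage mm [-90.2  33.6 235. ] F [-0.85 -0.28 -0.65]
base [[443.0, 77.0], [85.0, 76.0], [421.0, 568.0]] stop top [[247.0, 585.0], [144.0, 584.0]]
20 [[243.0, 371.0], [130.0, 371.0], [192.0, 348.0], [187.0, 384.0], [145.0, 567.0]]
22 [[243.0, 376.0], [130.0, 376.0], [192.0, 353.0], [187.0, 389.0], [145.0, 572.0]]
24 [[243.0, 381.0], [130.0, 381.0], [192.0, 358.0], [187.0, 394.0], [145.0, 576.0]]
25 [[243.0, 384.0], [130.0, 384.0], [192.0, 361.0], [187.0, 397.0], [145.0, 579.0]]
26 [[243.0, 387.0], [130.0, 387.0], [192.0, 363.0], [187.0, 400.0], [145.0, 581.0]]
```

View pics/c7.png

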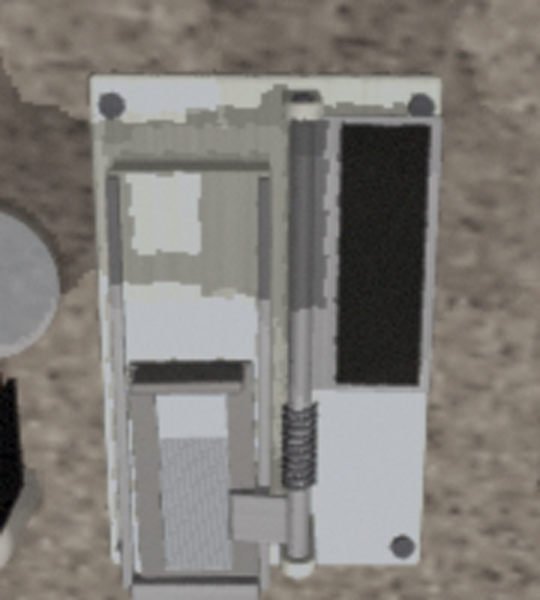

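The picture shows the carrier home: the tab foot at crop row 361 matches x = 25 mm, the front edge meets the stop at row 577, and the jaw rests on the plate at (258, 515). The gripper is clear of everything.

```bash
python3 -c "
from plant import ctrl
print(ctrl.job_done())"
```

```text
the job is handed in; nothing more can be done
None
```

I handed the job in at about 13.5 s: the carrier is against the end stop (within about 1 mm by the wrist camera), the released clip's jaw rests on it, and the gripper is clear, but the call returned no verdict.

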